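# Open the wax reservoir

## Task

Open the wax reservoir for refilling: gently push its sprung cap (the one with the straight grip bar) down until you feel it bottom, twist it anticlockwise while held down until it comes free, and lift it out. Then set the cap down, without dropping it, upright and flat on the floor of the shallow metal tray, clear of the small pot that is there, and let go; never force the cap (25 N at most), and leave the other things where they are.

Things in the scene. Friction and masses are not known exactly. Their poses are not given: they have to be found in the camera images.
- reservoir: Steel wax reservoir fixed to the bench by a grey 110 mm square foot. Round body 90 mm across, neck 72 mm across, mouth 64 mm. Origin: centre of the underside, on the bench; z up. Its cap is locked while the cap's x axis lies along the reservoir's x axis (within about 0.1 rad of play).
- reservoir_rim (a point): Centre of the reservoir's mouth, at the rim, 100 mm above the bench. Two lips just inside (inner radius 23 mm, 90 to 96 mm above the bench) hold the cap's lugs down. More than 25 N between cap and reservoir in any direction damages the catch. Barred by the catch teeth, a cap not pushed far enough does not turn; it never turns clockwise from locked.
- reservoir_gap (a point): Middle of one of the two gaps in the lips (the other is half a turn on), radius 28 mm, 93 mm above the bench. The cap comes out when its lugs (its x axis) point at the gaps: turned 0.75 to 1.0 rad anticlockwise (from above) from the reservoir's x axis, best 0.9; a fixed stop ends the turn at about 1.05 rad.
- reservoir_spring (a point): Top of the sprung plate's rest place under the cap's plug, on the axis, 85 mm above the bench. It pushes up with 5 N, plus 0.45 N per mm pushed. The catch clears at a push of 2 to 13 mm, different each time and not visible; a firm bottom stop lies 1.7 mm lower, felt as a sharp rise above the 6.7 to 11.6 N of the spring. Go slowly (5 mm/s): a press of 15 N always reaches the stop.
- cap: The sprung cap, loose, 0.10 to 0.20 kg. Origin: centre of the underside of its plug, 85 mm above the bench when locked; z up. Plug 40 mm across, 32 mm high, with lugs along +x and -x at its foot (8 mm wide, 5 mm high, 59 mm tip to tip); then a grey disc 76 mm across, from 32 to 40 mm. Turned free it rises about 4 mm and lifts out. It stands on its flat foot.
- cap_bar (a point): Middle of the cap's straight grey grip bar, 52 mm above the cap's origin. The bar runs along the cap's x axis: 56 mm long, 14 mm wide (in y), from 40 to 64 mm above the cap's origin.
- tray: Shallow bare metal tray, loose, 0.9 kg, 130 mm (x) by 210 mm (y), walls 3 mm thick and 14 mm high, floor 3 mm thick. Origin: centre of the underside; z up. The small pot stands in its -y half; the +y half is empty.
- pot: Small clear round pot with a white lid, 36 mm across, 45 mm high, standing in the tray. Origin: centre of its underside. Bystander.
- sump: Second steel vessel, same body and foot as the reservoir, 126 mm high, with a plain grey lid and a small round knob. Fixed; not part of the job. Origin: centre of its underside on the bench.
- mug: Red mug, 72 mm across, 80 mm high. Origin: centre of its underside. Bystander.
- slides: Cardboard box of slides, 80 x 55 x 35 mm. Origin: centre of its underside. Bystander.
- blades: Grey blade dispenser, 60 x 30 x 22 mm. Origin: centre of its underside. Bystander.
- brush: Small brush with a wooden handle lying on the bench. Bystander.
- dish: Flat glass dish, 90 mm across, 14 mm high. Origin: centre of its underside. Bystander.
There are look-alikes about, which are no part of the job. Of the things shaped like the cap, the grey one is meant.

How it is judged:
On the way, in this order (a step that is already met when the one before it is completed fails the run):
1. the cap is turned free: still in the neck, turned at least 0.65 rad from locked (angle between the x axis of cap and the x axis of reservoir, either way round above 0.65 rad and z of cap in the frame of reservoir below 0.095 m and horizontal distance between cap and reservoir below 0.006 m), for 0.05 s.
2. the cap is lifted clear of the neck (z of cap in the frame of reservoir above 0.105 m), for 0.1 s.
At the end, for the whole second after the job is handed in: The cap stands upright (within 0.1 rad) and at rest on the tray's floor (its foot 0 to 6 mm above the tray's underside), its centre inside the tray walls (within 45 mm of the tray's centre in x and 85 mm in y), let go, and the pot still stands (z of cap in the frame of tray between 0 and 0.006 m and x of cap in the frame of tray between -0.045 and 0.045 m and y of cap in the frame of tray between -0.085 and 0.085 m and angle between cap's own z axis and vertical below 0.1 rad and linear speed of cap below 0.02 m/s and angle between pot's own z axis and vertical below 0.2 rad and contact force between the fingers and cap below 0.1 N); the robot touches nothing.
It fails at once if the cap is forced: more than 25 N between cap and reservoir (contact force between cap and reservoir above 25 N).
It fails at once if the cap is dropped or thrown: it moves faster than 0.45 m/s while no finger touches it (contact force between the fingers and cap below 0.01 N and linear speed of cap above 0.45 m/s).
It fails at once if a bystander is moved by more than 30 mm (distance of any of pot, mug, slides, blades, brush, dish from where it was at the start of the episode above 0.03 m).
It fails at once if the tray is moved by more than 30 mm (distance of tray from where it was at the start of the episode above 0.03 m).
It fails at once if the cap strikes the pot (more than 3 N) (contact force between cap and pot above 3 N).
It also fails if it takes over 72 s, if anything falls off the work surface, if the arm or the gripper's body presses on something with over 40 N, if the wrist force passes 120 N, or if a joint passes its speed limit or range.

## Robot

A 6-joint arm with a two-finger parallel gripper is mounted at the origin on the work surface. World frame = base frame: x ahead of the robot, y to its left, z up, the work surface at z = 0. Lengths are in m, angles in rad, forces in N, time in s.
With the tool pointing down it reaches from about 0.425 to 0.95 m from the base axis. Payload 3.5 kg.
Tool frame: the origin (TCP) lies midway between the tips of the shut fingers; the grasp point (between the pads) lies ctrl.grasp_offset behind it (ctrl.grasp_offset is the distance from the TCP to the grasp point, in m); x points along the fingers, y is the direction in which the jaws open and shut, and the axes are right-handed (so a half turn about x gives the same grasp; the last joint's range is limited). The gripper opens to 85 mm and grips with 20 to 120 N. Pads are 22 mm wide; open, the fingers measure 114 mm over their backs; the gripper's body (76 mm by 85 mm) begins 54 mm behind the grasp point. The pads swing forward as they close: fully open they stand 13 mm farther back than shut.
Start: joints at [1.093, 0.286, 1.577, -0, 1.279, -0.15], TCP at [0.217, 0.639, 0.198] pointing down, gripper open.
Joint ranges: [-2.77, 2.77], [-0.9, 2.22], [0.21, 2.48], [-1.53, 4.67], [0.24, 2.81], [-2.84, 2.84]. Speed limits (rad/s): [2.79, 2.79, 3.14, 3.14, 3.14, 3.14].

## Interface

Orientations are given as a unit quaternion [x, y, z, w].
In Python, from plant import readout, read_camera, sign_off, ctrl gives the robot as it stands.
- The arm moves only by the tool drive_tool, never from a script. Its argument "steps" is a list of rows, each a list of 5 numbers: the shift along the tool's x, y, z in cm, then the turn about the tool's x in degrees, then the opening, from 0 (shut) to 1 (fully open). A call has 1 to 10 rows; each row shifts and turns the commanded pose from where the row before left it, along the tool's axes as they then stand; what a row does not reach is not made up. A row lasts 1/10 s, in which the tool goes at most 50 mm and 8.59 degrees, less where a joint would pass 70% of its speed; a pose out of reach is approached as far as the arm can. A call is refused whole if a number of a shift passes 5 or a number of a turn 8.59, either way. A call with a gripper value outside its range is refused whole. The fingers move at their own pace and stop on an object; "force" is the grip in N (left out, the last holds). Time passes only in rows, so rows that do not move let the fingers close. It gives the time, the measured TCP pose, the force and the opening at its end, in the units of the state.
- readout.get_state(): the state, without advancing time (a new reading comes with each control period).
- read_camera(name): name is "scene" or "top" or "wrist"; returns a dict with "frame" (384x512x3 uint8, red, green, blue), "vertical_fov" (degrees; the focal length in pixels is half the picture's height over the tangent of half this angle, whatever the lens; pixels are square), "cx", "cy" (the principal point, pixels), "eye" and "orientation" of the camera in the world. Camera axes: x right, y up, looking along -z (the intrinsics and any distortion apply to the point x, -y, -z); pixel columns grow to the right and rows downward; lengths in m; the calibration is good to about 2 mm. A picture is of the moment at which its call begins. There is no depth.
- sign_off(): hands the job in, once; it reports no verdict.
The state is a dict: "time": time; "qpos": joint angles; "dq": joint speeds; "joint_efforts": joint torques, N m; "eef_pos": TCP position; "tcp_rot": TCP orientation; "contact_force": force on the tool from outside, world axes, zero at the start; "wrist_torque": the same for the moment, N m; "opening": opening from 0.0 (shut) to 1.0 (fully open).
Only numpy, scipy, OpenCV 4.12 (cv2) and the standard library are available. Lean on these libraries where they do the work, as an engineer would, in place of code of your own. Each camera call takes 0.05 s, during which the arm holds its last target. There are 200 camera calls.

## Working session

There is one attempt and no reset: what is moved stays moved. The work goes in short steps, Python scripts to look and compute and a tool call to move; the robot and the scene stay as the last step left them, time stands still between calls to the robot, and variables do not carry over. Pictures are saved under pics/ and viewed, about 8 in all and at most 12, crops included, and the job is handed in when it is done.

Besides the shell and the picture viewer there is one more tool, called after "Request:" by a JSON object that holds its "op" and its "data", one argument or row to a line. drive_tool: Moves the arm, as the interface text tells. Its arguments: {"type":"object","properties":{"steps":{"type":"array","items":{"type":"array","items":{"type":"number"}}},"force":{"type":"number"}},"required":["steps"]}

```bash
mkdir -p pics; cat > h.py <<'E'
import numpy as np, cv2
from scipy.spatial.transform import Rotation as R
from plant import readout, read_camera, sign_off, ctrl
def K(c):
    f=c["frame"].shape[0]/2/np.tan(np.radians(c["vertical_fov"])/2); return f
def ray(c,u,v,z):
    f=K(c); d=R.from_quat(c["orientation"]).apply([(u-c["cx"])/f,-(v-c["cy"])/f,-1]); e=np.array(c["eye"])
    return e+d*(z-e[2])/d[2]
def proj(c,p):
    q=R.from_quat(c["orientation"]).inv().apply(np.array(p)-c["eye"]); f=K(c)
    return c["cx"]+f*q[0]/-q[2], c["cy"]-f*q[1]/-q[2]
def save(c,n,crop=None,s=1.5):
    im=c["frame"][:,:,::-1]
    if crop: im=im[crop[1]:crop[3],crop[0]:crop[2]]
    cv2.imwrite("pics/"+n+".png",cv2.resize(im,None,fx=s,fy=s,interpolation=cv2.INTER_CUBIC))
E
python3 - <<'E'
from h import *
import pickle
for n in("top","scene"):
    c=read_camera(n); save(c,n+"0",s=1.5); pickle.dump(c,open(n+".pkl","wb")); print({k:v for k,v in c.items() if k!="frame"})
print(readout.get_state(),ctrl.grasp_offset)
E
```

```text
{'vertical_fov': 46.63578310300505, 'cx': 257.00206677021896, 'cy': 197.83151839881413, 'eye': array([ 0.43967372, -0.0044269 ,  1.38595691]), 'orientation': array([-0.03694567,  0.03205792,  0.7123833 , -0.70008381])}
{'vertical_fov': 53.4064385128229, 'cx': 258.8801502901464, 'cy': 189.8557001356051, 'eye': array([1.21217874, 0.00898077, 0.97140954]), 'orientation': array([0.2205575 , 0.22565061, 0.6785648 , 0.66331441])}
{'time': 0.1, 'qpos': array([ 1.09301227e+00,  2.87090593e-01,  1.57806383e+00, -3.10686458e-07,
        1.27858419e+00, -1.50023983e-01]), 'dq': array([ 0.00057431, -0.00266443, -0.00311116,  0.00213462,  0.00155067,
       -0.00024273]), 'joint_efforts': array([ 5.46423144e-04, -4.07294047e+01, -2.93701243e+01, -1.41231726e-04,
        3.37787184e-03, -7.70555545e-06]), 'eef_pos': array([0.21697187, 0.63846548, 0.19665856]), 'tcp_rot': array([ 0.11464092,  0.69786652, -0.11608426,  0.69739818]), 'contact_force': array([-0.52732367,  0.00869427,  0.12844865]), 'wrist_torque': array([ 0.00981805, -0.02477981,  0.0219406 ]), 'opening': 1.0012095274835038} 0.0187
```

View pics/top0.png

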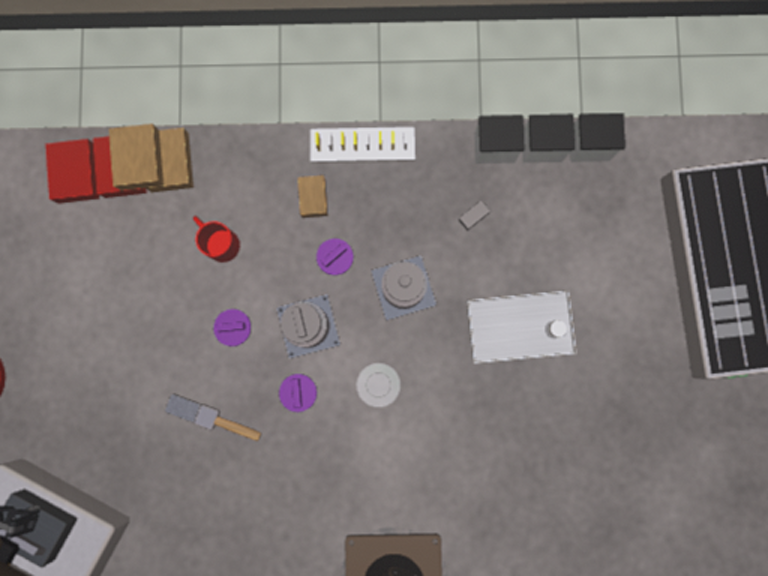

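View pics/scene0.png

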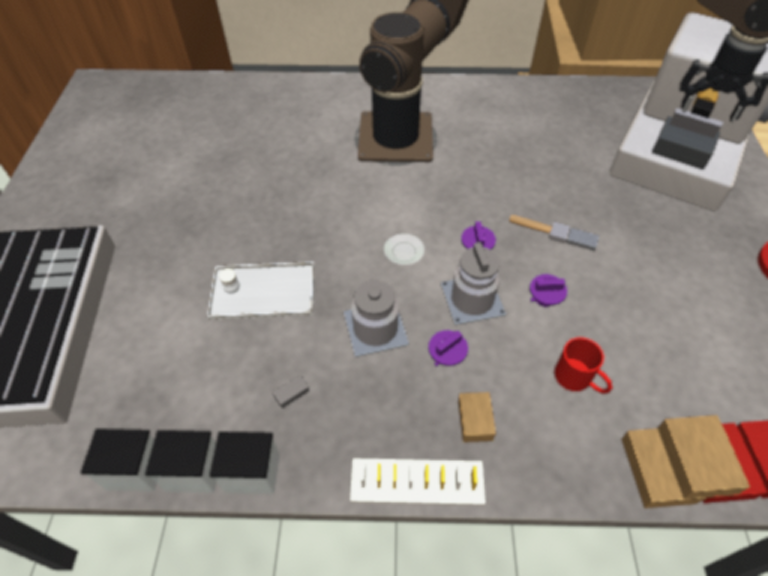

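The top view shows the reservoir with the grey bar cap at about (303,322), and the tray at corners (470,300), (570,291), (577,352) and (474,362). The pot is at (557,328), and the purple caps are decoys. I'll enlarge this area.

```bash
python3 - <<'E'
from h import *
import pickle
c=pickle.load(open("top.pkl","rb")); s=pickle.load(open("scene.pkl","rb"))
save(c,"topcrop",(175,185,235,245),10)
for n,u,v,z in [("bar",300,322,.149),("disc",303,324,.125),("t1",470,300,.014),("t2",570,291,.014),("t3",577,352,.014),("t4",474,362,.014),("pot",557,328,.045),("sump",405,282,.126)]:
    print(n,ray(c,u/1.5,v/1.5,z).round(4))
for n,u,v,z in [("bar",481,257,.149),("t1",209,315,.014),("t2",214,265,.014),("t3",313,262,.014),("t4",314,311,.014),("f1",443,287,.0),("f2",490,278,0),("f3",504,313,0),("f4",457,320,0)]:
    print("S",n,ray(s,u/1.5,v/1.5,z).round(4))
print(R.from_quat(readout.get_state()["tcp_rot"]).as_matrix().round(3))
E
```

```text
bar [0.5166 0.1625 0.149 ]
disc [0.5143 0.1601 0.125 ]
t1 [ 0.5643 -0.17    0.014 ]
t2 [ 0.5793 -0.3764  0.014 ]
t3 [ 0.4538 -0.3852  0.014 ]
t4 [ 0.4371 -0.1745  0.014 ]
pot [ 0.5021 -0.3387  0.045 ]
sump [ 0.5906 -0.0342  0.126 ]
S bar [0.5289 0.1659 0.149 ]
S t1 [ 0.5804 -0.3657  0.014 ]
S t2 [ 0.452  -0.3821  0.014 ]
S t3 [ 0.439  -0.1708  0.014 ]
S t4 [ 0.566  -0.1558  0.014 ]
S f1 [0.4892 0.108  0.    ]
S f2 [ 0.463   0.2093 -0.    ]
S f3 [0.5526 0.2304 0.    ]
S f4 [0.5719 0.1335 0.    ]
[[-0.001  0.322  0.947]
 [-0.002  0.947 -0.322]
 [-1.    -0.002 -0.   ]]
```

View pics/topcrop.png

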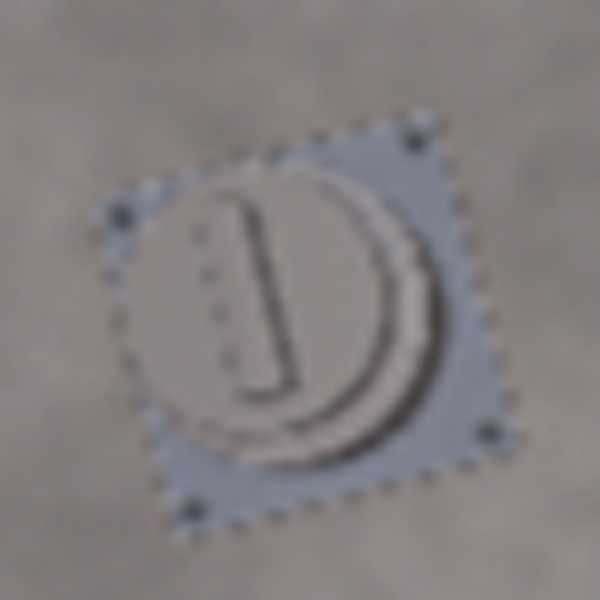

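```bash
python3 - <<'E'
from h import *
import pickle
c=pickle.load(open("top.pkl","rb"))
P=lambda u,v,z: ray(c,175+u/10-.45,185+v/10-.45,z)
f=[P(u,v,.0) for u,v in [(120,215),(415,138),(490,432),(195,512)]]
print(np.mean(f,0)); 
for i in range(4):
    d=f[(i+1)%4]-f[i]; print(np.linalg.norm(d),np.degrees(np.arctan2(d[1],d[0])))
d=P(240,205,.149)-P(290,385,.149); print("bar",np.degrees(np.arctan2(d[1],d[0])),np.linalg.norm(d),P(248,297,.149))
d=P(200,230,.149)-P(235,370,.149); print(np.degrees(np.arctan2(d[1],d[0])))
print("disc c",P(262,297,.125))
E
```

```text
[0.51859994 0.16690611 0.        ]
0.09513274924794228 -76.29968222354893
0.09493649443062104 -166.24008200887712
0.09473633196000099 104.17816107271979
0.09572782691970749 13.99866541154757
bar 15.192283271798003 0.052229632676888814 [0.51783817 0.16431066 0.149     ]
13.772558460307522
disc c [0.51928515 0.16360928 0.125     ]
```

Request:
{"op": "drive_tool", "data": {
  "steps": [
    [-0.5,-2.92,3.65,0,1],
    [-0.5,-2.92,3.65,0,1],
    [-0.5,-2.92,3.65,0,1],
    [-0.5,-2.92,3.65,0,1],
    [-0.5,-2.92,3.65,0,1],
    [-0.5,-2.92,3.65,0,1],
    [-0.5,-2.92,3.65,0,1],
    [-0.5,-2.92,3.65,0,1],
    [-0.5,-2.92,3.65,0,1],
    [-0.5,-2.92,3.65,0,1]
  ]
}}

```text
time: 1.1
eef_pos: [0.4692, 0.2433, 0.2477]
tcp_rot: [0.115, 0.698, -0.115, 0.697]
contact_force: [1.3, 0.5, -0.0]
opening: 0.999
```

Request:
{"op": "drive_tool", "data": {
  "steps": [
    [0,-2.92,3.65,0,1],
    [0,-2.92,3.65,0,1],
    [0,0,0,8.5,1],
    [0,0,0,8.5,1],
    [0,0,0,8.5,1],
    [0,0,0,8.5,1],
    [0,0,0,8.5,1],
    [0,0,0,8.5,1],
    [0,0,0,8.5,1],
    [0,0,0,8.5,1]
  ]
}}

```text
time: 2.1
eef_pos: [0.5187, 0.1662, 0.2473]
tcp_rot: [0.487, 0.513, -0.488, 0.512]
contact_force: [-0.1, -0.1, 0.1]
opening: 1.001
```

Request:
{"op": "drive_tool", "data": {
  "steps": [
    [0,0,0,8.5,0.8],
    [0,0,0,8.5,0.6],
    [0,0,0,8.5,0.6],
    [0,0,0,8.5,0.6],
    [0,0,0,8.5,0.6],
    [0,0,0,8.5,0.6],
    [0,0,0,8.5,0.6],
    [0,0,0,8.5,0.6],
    [0,0,0,8.5,0.6],
    [0,0,0,3,0.6]
  ]
}}

```text
time: 3.1
eef_pos: [0.5187, 0.1662, 0.2473]
tcp_rot: [-0.702, -0.083, 0.703, -0.083]
contact_force: [-0.0, 0.7, 0.3]
opening: 0.6
```

```bash
python3 - <<'E'
from h import *
import pickle
c=read_camera("wrist"); save(c,"w1"); pickle.dump(c,open("w1.pkl","wb")); s=readout.get_state()
print(s["eef_pos"],R.from_quat(s["tcp_rot"]).as_matrix().round(3),s["contact_force"],s["qpos"],s["time"],s["opening"],c["eye"])
E
```

```text
[0.51875351 0.16626532 0.24727291] [[-0.001  0.233 -0.972]
 [-0.    -0.972 -0.233]
 [-1.    -0.     0.001]] [ 0.12121698  0.4463501  -0.4460452 ] [ 1.23848760e-01 -3.70189387e-02  1.84224894e+00  3.25434459e-05
  1.33756430e+00  1.45898437e+00] 3.15 0.6032352656797774 [0.59914149 0.18685114 0.42340088]
```

View pics/w1.png

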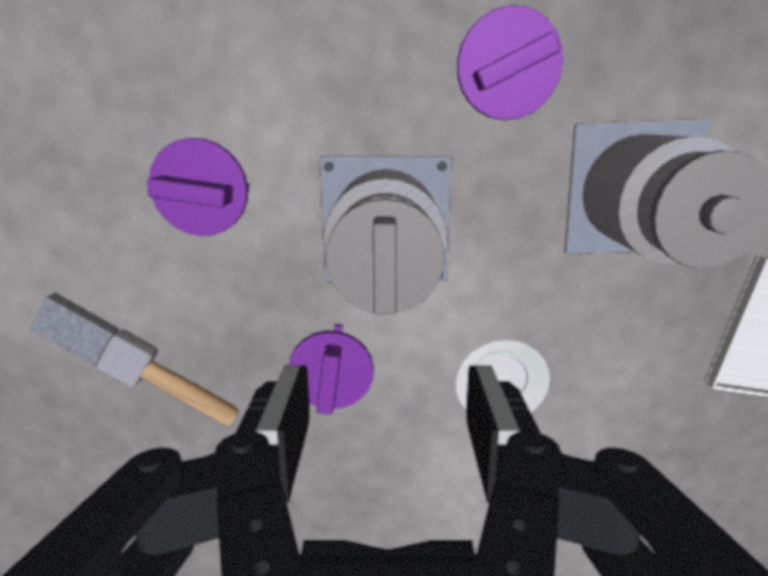

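The wrist view shows the grey bar upright in the image. Its top face runs from (374–397, 222) to (374–397, 312), and the disc is centred near (386,256).

```bash
python3 - <<'E'
from h import *
import pickle
c=pickle.load(open("w1.pkl","rb"))
T=np.array([.51875,.16627,.24727]);M=R.from_quat([-0.702,-0.083,0.703,-0.083]).as_matrix()
for u,v,z in [(374,222,.149),(397,222,.149),(374,312,.149),(398,312,.149),(386,256,.125),(329,167,0),(442,167,0)]:
    p=ray(c,u/1.5,v/1.5,z); print(p.round(4),(M.T@(p-T)).round(4))
E
```

```text
[0.5432 0.181  0.149 ] [ 0.0982 -0.0086 -0.0273]
[0.5462 0.1683 0.149 ] [ 0.0982  0.0044 -0.0273]
[0.4895 0.1686 0.149 ] [ 0.0983 -0.0091  0.0277]
[0.4929 0.1545 0.149 ] [0.0983 0.0054 0.0277]
[0.5189 0.1682 0.125 ] [ 0.1223 -0.0019 -0.0007]
[0.5498 0.2254 0.    ] [ 0.2472 -0.0502 -0.0443]
[0.572  0.1325 0.    ] [ 0.2472  0.0453 -0.0443]
```

Request:
{"op": "drive_tool", "data": {
  "steps": [
    [2,-0.2,0,0,0.5],
    [2,0,0,0,0.4],
    [2,0,0,0,0.35],
    [2,0,0,0,0.35],
    [1,0,0,0,0.35],
    [1,0,0,0,0.35],
    [1,0,0,0,0.35],
    [0.5,0,0,0,0.35],
    [0,0,0,0,0.35],
    [0,0,0,0,0.35]
  ],
  "force": 20
}}

```text
time: 4.15
eef_pos: [0.5191, 0.1683, 0.1334]
tcp_rot: [0.702, 0.084, -0.702, 0.084]
contact_force: [1.3, 0.1, 0.6]
opening: 0.349
```

```bash
python3 - <<'E'
from h import *
c=read_camera("wrist"); save(c,"w2"); s=readout.get_state()
print(s["eef_pos"],s["contact_force"],s["wrist_torque"],s["opening"])
E
```

```text
[0.51920825 0.16833566 0.13367549] [-0.54239358  0.15913314 -0.36231069] [ 0.02197079  0.01508069 -0.04613601] 0.3470712698464738
```

View pics/w2.png

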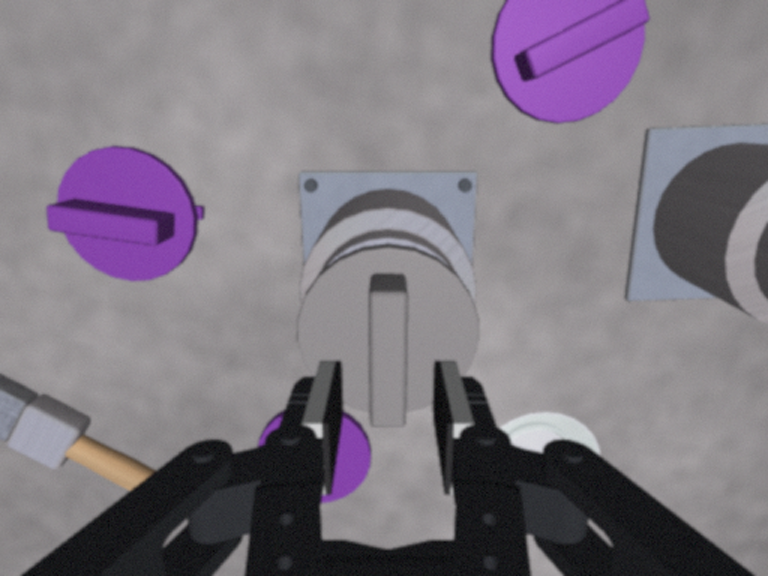

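The bar is centred between the fingers: the bar is at x≈388 and the midpoint between the fingers at about 387.5. I'll lower slightly and close.

Request:
{"op": "drive_tool", "data": {
  "steps": [
    [0.2,0,0,0,0.3],
    [0.2,0,0,0,0.22],
    [0,0,0,0,0.18],
    [0,0,0,0,0.16],
    [0,0,0,0,0.14],
    [0,0,0,0,0.12],
    [0,0,0,0,0.1],
    [0,0,0,0,0.1],
    [0,0,0,0,0.1],
    [0,0,0,0,0.1]
  ],
  "force": 20
}}

```text
time: 5.2
eef_pos: [0.5187, 0.1682, 0.129]
tcp_rot: [0.702, 0.084, -0.702, 0.084]
contact_force: [-0.6, -0.7, 0.2]
opening: 0.1
```

Request:
{"op": "drive_tool", "data": {
  "steps": [
    [0,0,0,0,0.05],
    [0,0,0,0,0],
    [0,0,0,0,0],
    [0,0,0,0,0]
  ],
  "force": 20
}}

```text
time: 5.6
eef_pos: [0.5186, 0.1683, 0.1289]
tcp_rot: [-0.702, -0.084, 0.702, -0.084]
contact_force: [-0.4, -0.2, 0.0]
opening: 0.001
```

```bash
python3 - <<'E'
from h import *
c=read_camera("wrist"); save(c,"w3",(150,150,400,384),2.4); s=readout.get_state()
print(s["eef_pos"],s["contact_force"],s["wrist_torque"],s["opening"])
E
```

```text
[0.51867854 0.16823675 0.12890623] [ 0.41811091 -0.54344874  0.57086484] [ 0.03042407  0.0133685  -0.00049554] -0.004039680167865337
```

View pics/w3.png

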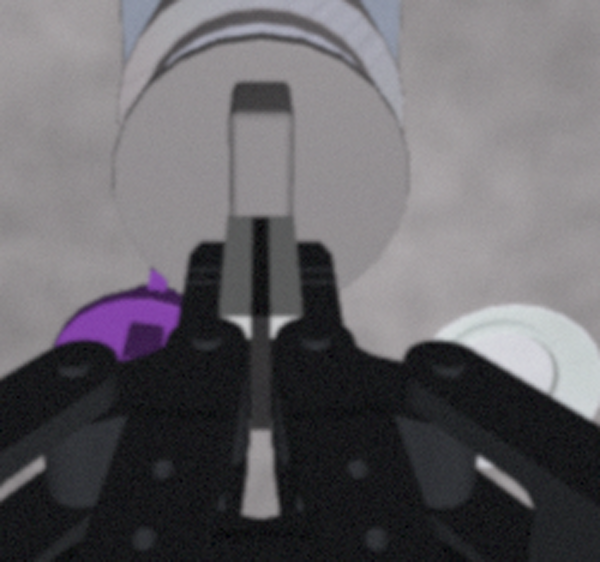

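```bash
python3 - <<'E'
from h import *
c=read_camera("wrist"); s=readout.get_state(); T=s["eef_pos"];M=R.from_quat(s["tcp_rot"]).as_matrix()
f=lambda p:((np.array(proj(c,T+M@np.array(p)))-150)*2.4).round(0)
for x in(.0,-.0187,-.04): print(x,[f([x,0,z]) for z in(-.011,0,.011)])
print("bar pred", [((np.array(proj(c,p))-150)*2.4).round() for p in ([.5443,.1747,.149],[.4912,.1615,.149])])
print(K(c),c["eye"]-T)
c=read_camera("scene"); u,v=proj(c,[.5189,.1682,.14]); u,v=int(u),int(v); print(u,v); save(c,"s2",(u-50,v-60,u+50,v+40),6)
E
```

```text
0.0 [array([265., 142.]), array([264., 184.]), array([264., 223.])]
-0.0187 [array([265., 175.]), array([265., 219.]), array([265., 262.])]
-0.04 [array([266., 220.]), array([266., 270.]), array([266., 317.])]
bar pred [array([264., 111.]), array([265., 330.])]
325.98357226122044 [0.08011164 0.02089144 0.1762277 ]
320 170
```

View pics/s2.png

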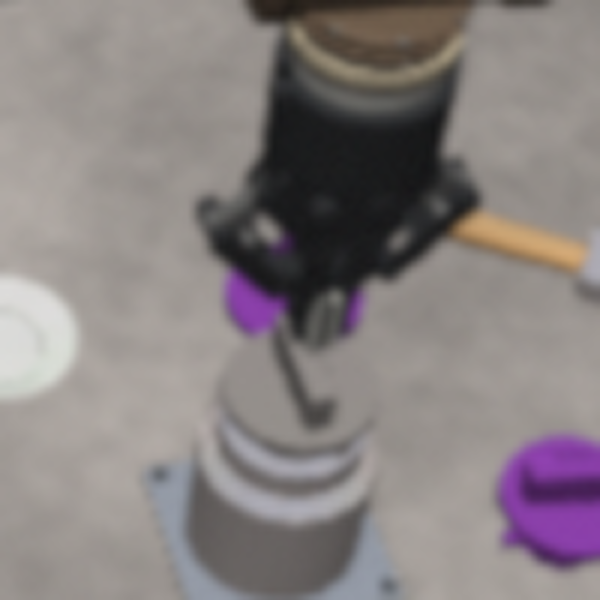

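```bash
python3 - <<'E'
from h import *
import pickle
s=pickle.load(open("scene.pkl","rb"))
g=lambda p:((np.array(proj(s,p))-[270,110])*6).round()
a=np.array([.5189,.1682,0]);d=np.array([.972,.233,0])
for n,t,z in [("bar+top",.028,.149),("bar+bot",.028,.125),("bar-top",-.028,.149),("disc+",.038,.125),("disc-",-.038,.125)]: print(n,g(a+d*t+[0,0,z]))
for z in(.129,.149,.159,.169,.179): print(z,g(a+[0,0,z]),g(a+d*.011+[0,0,z]))
E
```

```text
bar+top [326. 397.]
bar+bot [319. 429.]
bar-top [289. 307.]
disc+ [325. 446.]
disc- [277. 325.]
0.129 [302. 379.] [309. 396.]
0.149 [307. 352.] [314. 369.]
0.159 [310. 338.] [317. 355.]
0.169 [313. 324.] [320. 341.]
0.179 [316. 309.] [323. 327.]
```

Both cameras agree on a problem. The shut fingertips sit about 38 mm higher than the reported TCP, at z≈0.167. That is why the fingers closed on air above the bar. I'll open, go lower and close again with force checks.

Request:
{"op": "drive_tool", "data": {
  "steps": [
    [0,0,0,0,0.2],
    [0,0,0,0,0.35],
    [0,0,0,0,0.35],
    [0.7,0,0,0,0.35],
    [0.7,0,0,0,0.35],
    [0.6,0,0,0,0.35],
    [0.4,0,0,0,0.35],
    [0.3,0,0,0,0.35],
    [0,0,0,0,0.35]
  ],
  "force": 20
}}

```text
time: 6.65
eef_pos: [0.5183, 0.1682, 0.1012]
tcp_rot: [-0.702, -0.084, 0.702, -0.084]
contact_force: [-0.8, 0.2, 0.1]
opening: 0.349
```

Request:
{"op": "drive_tool", "data": {
  "steps": [
    [0,0,0,0,0.28],
    [0,0,0,0,0.23],
    [0,0,0,0,0.2],
    [0,0,0,0,0.17],
    [0,0,0,0,0.15],
    [0,0,0,0,0.13],
    [0,0,0,0,0.1],
    [0,0,0,0,0.05]
  ],
  "force": 20
}}

```text
time: 7.45
eef_pos: [0.5189, 0.1682, 0.1022]
tcp_rot: [0.702, 0.084, -0.702, 0.084]
contact_force: [-0.1, -0.9, 2.3]
opening: 0.153
```

Request:
{"op": "drive_tool", "data": {
  "steps": [
    [0,0,0,0,0.2],
    [0,0,0,0,0.25],
    [0.4,0,0,0,0.25],
    [0.3,0,0,0,0.25],
    [0,0,0,0,0.2],
    [0,0,0,0,0.17],
    [0,0,0,0,0.14],
    [0,0,0,0,0.1],
    [0,0,0,0,0.05]
  ],
  "force": 20
}}

```text
time: 8.35
eef_pos: [0.5185, 0.1682, 0.0947]
tcp_rot: [-0.702, -0.084, 0.702, -0.084]
contact_force: [-0.1, 0.3, -1.4]
opening: 0.159
```

Request:
{"op": "drive_tool", "data": {
  "steps": [
    [0,0,0,0,0],
    [0,0,0,0,0],
    [0,0,0,0,0],
    [0,0,0,0,0]
  ],
  "force": 60
}}

```text
time: 8.75
eef_pos: [0.5185, 0.1682, 0.0948]
tcp_rot: [-0.702, -0.084, 0.702, -0.084]
contact_force: [0.5, -0.2, -1.4]
opening: 0.147
```

```bash
python3 - <<'E'
from h import *
c=read_camera("wrist"); save(c,"w4",(150,150,400,384),2.4); s=readout.get_state()
print(s["eef_pos"],s["contact_force"],s["wrist_torque"],s["opening"])
E
```

```text
[0.51850606 0.16818213 0.09483056] [-0.18361562 -0.50734073 -0.60199909] [-0.07976646  0.13191882  0.00160401] 0.14959732003006188
```

View pics/w4.png

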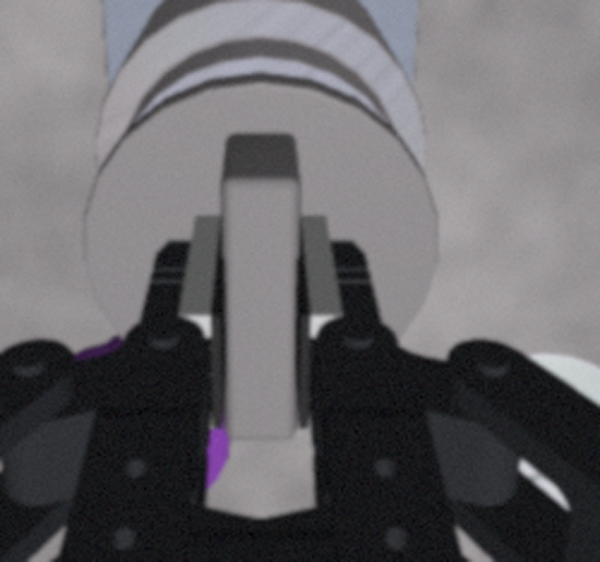

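The bar is gripped squarely between the pads, with the gap at x≈222–298 in the crop. Now I'll press slowly.

Request:
{"op": "drive_tool", "data": {
  "steps": [
    [0.05,0,0,0,0],
    [0.05,0,0,0,0],
    [0.05,0,0,0,0],
    [0.05,0,0,0,0],
    [0.05,0,0,0,0],
    [0.05,0,0,0,0]
  ]
}}

```text
time: 9.4
eef_pos: [0.5187, 0.1682, 0.0922]
tcp_rot: [0.702, 0.084, -0.702, 0.084]
contact_force: [-3.1, -1.7, 4.6]
opening: 0.143
```

Request:
{"op": "drive_tool", "data": {
  "steps": [
    [0.05,0,0,0,0],
    [0.05,0,0,0,0],
    [0.05,0,0,0,0]
  ]
}}

```text
time: 9.7
eef_pos: [0.5187, 0.1682, 0.0906]
tcp_rot: [0.702, 0.084, -0.702, 0.084]
contact_force: [-3.3, -1.6, 5.4]
opening: 0.149
```

Request:
{"op": "drive_tool", "data": {
  "steps": [
    [0.05,0,0,0,0],
    [0.05,0,0,0,0],
    [0.05,0,0,0,0]
  ]
}}

```text
time: 10.0
eef_pos: [0.5187, 0.1682, 0.0892]
tcp_rot: [0.702, 0.084, -0.702, 0.084]
contact_force: [-4.7, -1.2, 5.9]
opening: 0.149
```

Request:
{"op": "drive_tool", "data": {
  "steps": [
    [0.05,0,0,0,0],
    [0.05,0,0,0,0],
    [0.05,0,0,0,0]
  ]
}}

```text
time: 10.3
eef_pos: [0.5188, 0.1682, 0.0878]
tcp_rot: [-0.702, -0.084, 0.702, -0.085]
contact_force: [-4.1, -1.3, 6.3]
opening: 0.15
```

Request:
{"op": "drive_tool", "data": {
  "steps": [
    [0.05,0,0,0,0],
    [0.05,0,0,0,0],
    [0.05,0,0,0,0]
  ]
}}

```text
time: 10.6
eef_pos: [0.5188, 0.1682, 0.0865]
tcp_rot: [-0.702, -0.084, 0.702, -0.084]
contact_force: [-3.6, -1.3, 8.4]
opening: 0.15
```

Request:
{"op": "drive_tool", "data": {
  "steps": [
    [0.05,0,0,0,0],
    [0.05,0,0,0,0]
  ]
}}

```text
time: 10.8
eef_pos: [0.5188, 0.1682, 0.0855]
tcp_rot: [-0.702, -0.084, 0.702, -0.084]
contact_force: [-4.5, -1.2, 6.8]
opening: 0.151
```

Request:
{"op": "drive_tool", "data": {
  "steps": [
    [0.05,0,0,0,0],
    [0.05,0,0,0,0],
    [0.05,0,0,0,0]
  ]
}}

```text
time: 11.1
eef_pos: [0.5188, 0.1683, 0.0842]
tcp_rot: [-0.702, -0.084, 0.702, -0.085]
contact_force: [-5.6, -1.2, 8.6]
opening: 0.149
```

Request:
{"op": "drive_tool", "data": {
  "steps": [
    [0.05,0,0,0,0],
    [0.05,0,0,0,0]
  ]
}}

```text
time: 11.3
eef_pos: [0.5188, 0.1683, 0.0833]
tcp_rot: [-0.702, -0.084, 0.702, -0.085]
contact_force: [-4.2, -1.1, 8.8]
opening: 0.144
```

Request:
{"op": "drive_tool", "data": {
  "steps": [
    [0.05,0,0,0,0],
    [0.05,0,0,0,0]
  ]
}}

```text
time: 11.5
eef_pos: [0.5188, 0.1683, 0.0824]
tcp_rot: [-0.702, -0.084, 0.702, -0.085]
contact_force: [-4.8, -1.5, 9.3]
opening: 0.152
```

Request:
{"op": "drive_tool", "data": {
  "steps": [
    [0.05,0,0,0,0],
    [0.05,0,0,0,0]
  ]
}}

```text
time: 11.7
eef_pos: [0.5189, 0.1683, 0.0818]
tcp_rot: [-0.702, -0.084, 0.702, -0.085]
contact_force: [-5.9, -1.4, 12.6]
opening: 0.15
```

Request:
{"op": "drive_tool", "data": {
  "steps": [
    [0.04,0,0,0,0],
    [0,0,0,0,0]
  ]
}}

```text
time: 11.9
eef_pos: [0.5189, 0.1682, 0.0818]
tcp_rot: [-0.702, -0.084, 0.702, -0.085]
contact_force: [-6.5, -2.5, 12.5]
opening: 0.145
```

The stop is felt: z has halted at 0.0818 and the force has risen to about 12.5 N. Now I'll twist anticlockwise, which is a negative turn about the tool's x.

Request:
{"op": "drive_tool", "data": {
  "steps": [
    [0,0,0,-2,0],
    [0,0,0,-3,0],
    [0,0,0,-3,0],
    [0,0,0,-3,0]
  ]
}}

```text
time: 12.3
eef_pos: [0.5207, 0.1689, 0.082]
tcp_rot: [0.692, 0.152, -0.689, 0.152]
contact_force: [-1.8, -0.1, 8.6]
opening: 0.15
```

```bash
python3 - <<'E'
from h import *
s=readout.get_state()
print(s["eef_pos"],s["contact_force"],s["wrist_torque"],s["opening"],s["qpos"])
E
```

```text
[0.52065544 0.16891071 0.08198189] [-1.77222844 -0.08396047  8.63511921] [ 0.0436066   0.46998462 -0.07075831] 0.15007044459713767 [1.27745620e-01 1.31181883e-01 1.98546114e+00 1.26050179e-03
 1.02010282e+00 1.26492287e+00]
```

Request:
{"op": "drive_tool", "data": {
  "steps": [
    [0,0,0,-4,0],
    [0,0,0,-4,0],
    [0,0,0,-4,0],
    [0,0,0,-4,0],
    [0,0,0,-4,0]
  ]
}}

```text
time: 12.8
eef_pos: [0.5211, 0.1694, 0.0822]
tcp_rot: [0.656, 0.27, -0.651, 0.27]
contact_force: [-1.6, 1.4, 8.8]
opening: 0.143
```

Request:
{"op": "drive_tool", "data": {
  "steps": [
    [0,0,0,-4,0],
    [0,0,0,-4,0],
    [0,0,0,-4,0],
    [0,0,0,-4,0],
    [0,0,0,-4,0],
    [0,0,0,0,0],
    [0,0,0,0,0]
  ]
}}

```text
time: 13.5
eef_pos: [0.521, 0.1694, 0.0822]
tcp_rot: [0.6, 0.378, -0.595, 0.379]
contact_force: [-1.9, 1.6, 9.9]
opening: 0.148
```

```bash
python3 - <<'E'
from h import *
s=readout.get_state();M=R.from_quat(s["tcp_rot"]).as_matrix()
print(s["eef_pos"],s["contact_force"],s["wrist_torque"],s["opening"],M.round(3),np.degrees(np.arctan2(M[1,1],M[0,1])))
c=read_camera("wrist"); save(c,"w5",(100,100,400,384),2)
E
```

```text
[0.52097746 0.16943404 0.08217805] [-1.94265418  1.60456683  9.85864821] [0.29114192 0.47087686 0.04657143] 0.14828989261228873 [[ 0.006  0.904 -0.427]
 [ 0.003 -0.427 -0.904]
 [-1.     0.004 -0.005]] -25.300676585738955
```

View pics/w5.png

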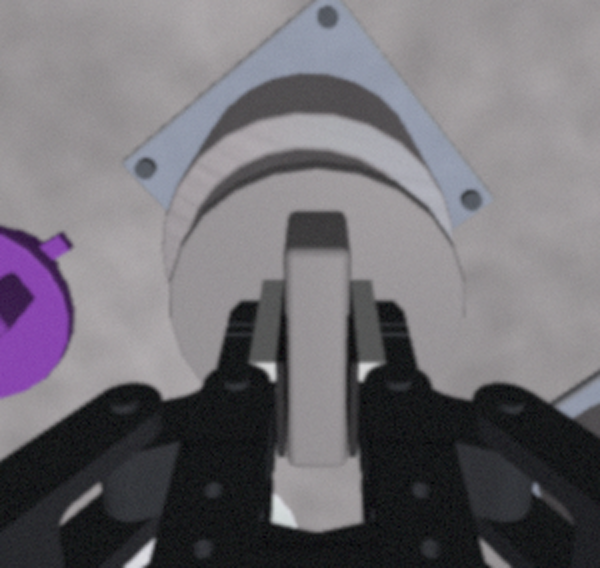

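The cap has turned about 51° with the gripper relative to the foot, and the bar is still square in the pads. I'll lift gently.

Request:
{"op": "drive_tool", "data": {
  "steps": [
    [-0.1,0,0,0,0],
    [-0.2,0,0,0,0],
    [-0.2,0,0,0,0],
    [-0.2,0,0,0,0],
    [-0.2,0,0,0,0],
    [-0.2,0,0,0,0],
    [-0.2,0,0,0,0]
  ]
}}

```text
time: 14.25
eef_pos: [0.5203, 0.1688, 0.0938]
tcp_rot: [0.599, 0.378, -0.596, 0.379]
contact_force: [2.3, 1.7, 3.3]
opening: 0.145
```

Request:
{"op": "drive_tool", "data": {
  "steps": [
    [-0.15,0,0,0,0],
    [-0.15,0,0,0,0],
    [-0.15,0,0,0,0]
  ]
}}

```text
time: 14.55
eef_pos: [0.5185, 0.1679, 0.0972]
tcp_rot: [-0.597, -0.378, 0.598, -0.379]
contact_force: [1.5, 0.1, 1.0]
opening: 0.145
```

Request:
{"op": "drive_tool", "data": {
  "steps": [
    [-0.2,0,0,0,0],
    [-0.2,0,0,0,0],
    [-0.2,0,0,0,0],
    [-0.2,0,0,0,0]
  ]
}}

```text
time: 14.95
eef_pos: [0.5174, 0.168, 0.1045]
tcp_rot: [-0.596, -0.379, 0.598, -0.378]
contact_force: [0.8, -0.6, -1.7]
opening: 0.145
```

Request:
{"op": "drive_tool", "data": {
  "steps": [
    [-0.3,0,0,0,0],
    [-0.5,0,0,0,0],
    [-1,0,0,0,0],
    [-2,0,0,0,0],
    [-2,0,0,0,0],
    [-2,0,0,0,0],
    [-1,0,0,0,0],
    [0,0,0,0,0]
  ]
}}

```text
time: 15.75
eef_pos: [0.52, 0.1684, 0.1961]
tcp_rot: [0.599, 0.378, -0.596, 0.379]
contact_force: [-0.8, -0.5, -2.1]
opening: 0.15
```

```bash
python3 - <<'E'
from h import *
s=readout.get_state();M=R.from_quat(s["tcp_rot"]).as_matrix()
print(s["eef_pos"],s["contact_force"],s["opening"],M.round(3),s["qpos"])
c=read_camera("top"); save(c,"t2",(170,170,400,260),3.4)
# tray
n=[(.5643,-.17),(.5793,-.3764),(.4538,-.3852),(.4371,-.1745)]; n2=[(.566,-.1558),(.5804,-.3657),(.452,-.3821),(.439,-.1708)]
for q in(n,n2): q=np.array(q); print(q.mean(0),np.degrees(np.arctan2(*(q[0]-q[1])[::-1])),np.degrees(np.arctan2(*(q[3]-q[2])[::-1])))
E
```

```text
[0.51995988 0.16843431 0.19607037] [-0.83473646 -0.53204038 -2.11125467] 0.14975610275818174 [[ 0.005  0.904 -0.427]
 [ 0.001 -0.427 -0.904]
 [-1.     0.004 -0.002]] [ 1.27599131e-01  1.71508522e-03  1.89820058e+00 -5.81068189e-06
  1.23710507e+00  5.68757199e-01]
[ 0.508625 -0.276525] 94.15662989731621 94.53176738041185
[ 0.50935 -0.2686 ] 93.9245759003056 93.52062219018872
```

View pics/t2.png

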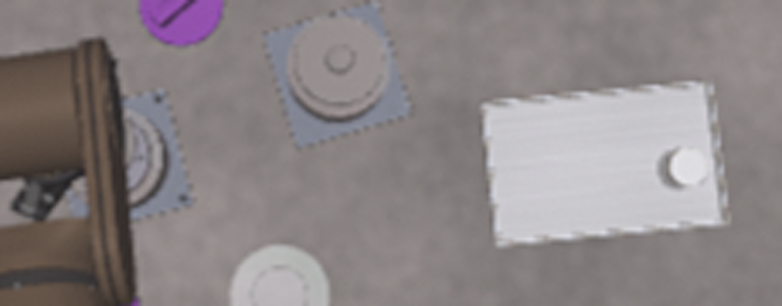

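The grasp holds: the load reads −2.1 N and the opening 0.15. The tray lies at (483,103)–(727,225) in the crop, with the pot in the right part at (686,168). I'll transfer to the empty half.

Request:
{"op": "drive_tool", "data": {
  "steps": [
    [0,0.7,1.6,0,0],
    [0,1.4,3.24,0,0],
    [0,1.4,3.24,0,0],
    [0,1.4,3.24,0,0],
    [0,1.4,3.24,0,0],
    [0,1.4,3.24,0,0],
    [0,1.4,3.24,0,0],
    [0,1.4,3.24,0,0],
    [0,1.4,3.24,0,0],
    [0,1,2.3,0,0]
  ]
}}

```text
time: 16.8
eef_pos: [0.5068, -0.1582, 0.1918]
tcp_rot: [-0.597, -0.379, 0.598, -0.377]
contact_force: [0.2, 0.1, -0.6]
opening: 0.148
```

Request:
{"op": "drive_tool", "data": {
  "steps": [
    [0,1.4,3.24,0,0],
    [0,1,2.3,0,0],
    [0,0.75,1.7,0,0],
    [0,0,0,0,0],
    [1,0,0,0,0],
    [2,0,0,0,0],
    [2,0,0,0,0],
    [2,0,0,0,0],
    [1,0,0,0,0],
    [0,0,0,0,0]
  ]
}}

```text
time: 17.8
eef_pos: [0.5042, -0.2334, 0.111]
tcp_rot: [-0.596, -0.381, 0.598, -0.377]
contact_force: [0.4, 0.3, -2.3]
opening: 0.143
```

```bash
python3 - <<'E'
from h import *
s=readout.get_state();M=R.from_quat(s["tcp_rot"]).as_matrix()
print(s["eef_pos"],s["contact_force"],s["opening"],M.round(3),s["qpos"])
c=read_camera("scene"); save(c,"s3",(120,110,270,230),5)
E
```

```text
[ 0.50422258 -0.23335823  0.11097361] [ 0.41614967  0.28760645 -2.2737278 ] 0.14339712714269065 [[-0.004  0.905 -0.426]
 [ 0.003 -0.426 -0.905]
 [-1.    -0.005 -0.001]] [-6.16190990e-01  1.17090553e-01  1.94166290e+00  2.61550587e-04
  1.08788374e+00 -1.76319960e-01]
```

View pics/s3.png

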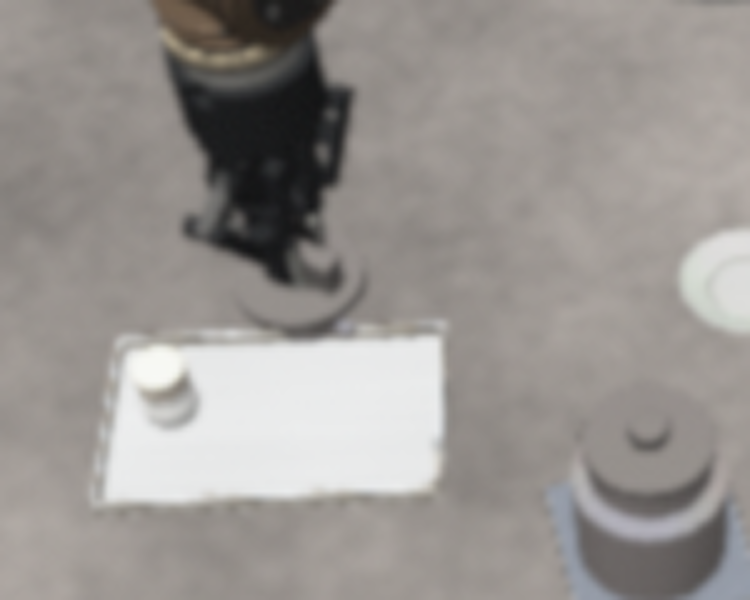

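The cap hangs over the tray's empty half, well clear of the pot at (165,385). I'll lower it now.

Request:
{"op": "drive_tool", "data": {
  "steps": [
    [1,0,0,0,0],
    [2,0,0,0,0],
    [2,0,0,0,0],
    [1.5,0,0,0,0],
    [1,0,0,0,0],
    [0.5,0,0,0,0],
    [0.2,0,0,0,0],
    [0,0,0,0,0],
    [0,0,0,0,0]
  ]
}}

```text
time: 18.75
eef_pos: [0.5061, -0.2358, 0.0324]
tcp_rot: [0.598, 0.378, -0.597, 0.379]
contact_force: [-0.7, 0.3, -2.7]
opening: 0.152
```

Request:
{"op": "drive_tool", "data": {
  "steps": [
    [0.2,0,0,0,0],
    [0.2,0,0,0,0],
    [0.2,0,0,0,0],
    [0.2,0,0,0,0],
    [0.1,0,0,0,0],
    [0.1,0,0,0,0],
    [0,0,0,0,0]
  ]
}}

```text
time: 19.45
eef_pos: [0.5054, -0.2353, 0.0213]
tcp_rot: [-0.597, -0.379, 0.597, -0.378]
contact_force: [-0.3, -0.6, -1.3]
opening: 0.147
```

Request:
{"op": "drive_tool", "data": {
  "steps": [
    [0.1,0,0,0,0],
    [0.1,0,0,0,0],
    [0.1,0,0,0,0],
    [0.1,0,0,0,0],
    [0.1,0,0,0,0],
    [0,0,0,0,0]
  ]
}}

```text
time: 20.05
eef_pos: [0.5054, -0.2353, 0.0163]
tcp_rot: [-0.597, -0.379, 0.597, -0.378]
contact_force: [-0.8, -0.8, -1.1]
opening: 0.143
```

Request:
{"op": "drive_tool", "data": {
  "steps": [
    [0.1,0,0,0,0],
    [0.1,0,0,0,0],
    [0,0,0,0,0]
  ]
}}

```text
time: 20.35
eef_pos: [0.5054, -0.2353, 0.0143]
tcp_rot: [-0.597, -0.379, 0.597, -0.378]
contact_force: [-0.0, 0.1, -1.0]
opening: 0.147
```

Request:
{"op": "drive_tool", "data": {
  "steps": [
    [0.1,0,0,0,0],
    [0.1,0,0,0,0],
    [0,0,0,0,0]
  ]
}}

```text
time: 20.65
eef_pos: [0.5057, -0.2355, 0.0128]
tcp_rot: [0.597, 0.378, -0.597, 0.379]
contact_force: [-0.6, 0.4, 1.2]
opening: 0.146
```

Contact came at 0.0128, exactly as predicted. Releasing.

Request:
{"op": "drive_tool", "data": {
  "steps": [
    [0,0,0,0,0.14],
    [0,0,0,0,0.17],
    [0,0,0,0,0.2],
    [0,0,0,0,0.3],
    [0,0,0,0,0.4],
    [0,0,0,0,0.4],
    [-0.5,0,0,0,0.4],
    [-1,0,0,0,0.4],
    [-2,0,0,0,0.4],
    [-2,0,0,0,0.4]
  ],
  "force": 20
}}

```text
time: 21.65
eef_pos: [0.5055, -0.2354, 0.0687]
tcp_rot: [-0.597, -0.378, 0.597, -0.378]
contact_force: [-0.2, -0.5, 0.6]
opening: 0.401
```

Request:
{"op": "drive_tool", "data": {
  "steps": [
    [-4,0,0,0,0.4],
    [-4,0,0,0,0.4],
    [-4,0,0,0,0.4],
    [0,0,3,0,0.4],
    [0,0,0,0,0.4],
    [0,0,0,0,0.4]
  ]
}}

```text
time: 22.25
eef_pos: [0.4925, -0.2626, 0.1879]
tcp_rot: [0.598, 0.378, -0.597, 0.378]
contact_force: [-0.2, 0.6, -0.1]
opening: 0.402
```

```bash
python3 - <<'E'
from h import *
s=readout.get_state()
print(s["eef_pos"],s["contact_force"],s["opening"],s["time"])
a=read_camera("wrist")["frame"]; b=read_camera("scene")["frame"][60:360,60:460]
b=cv2.resize(b,(512,384)); cv2.imwrite("pics/fin.png",cv2.resize(np.vstack([a,b])[:,:,::-1],None,fx=.78,fy=.78,interpolation=cv2.INTER_AREA))
E
```

```text
[ 0.49245347 -0.26255157  0.18792   ] [-0.20461918  0.63716479 -0.0820026 ] 0.40225403023077955 22.25
```

View pics/fin.png

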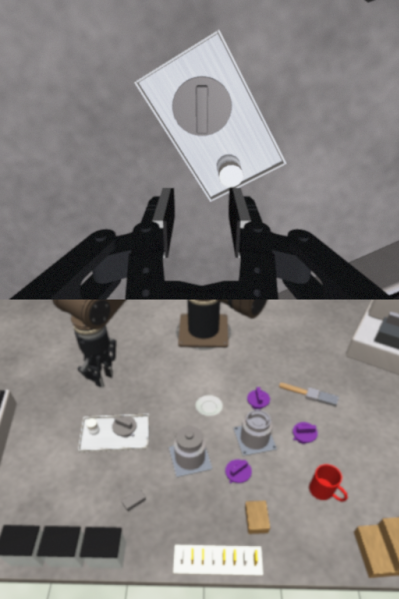

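The cap stands flat in the tray's empty half at about (202,105) in the wrist view. The pot is upright at (230,172), the reservoir is open, and everything else is where it was. I'll hand it in.

```bash
python3 -c "
from h import *
sign_off()"
```

```text
the job is handed in; nothing more can be done
```

The reservoir is open, and the grey cap stands upright, let go, in the empty half of the tray. I handed the job in at about 22 s; no verdict is reported.

- **Opening:** I pressed the cap down about 13 mm. The stop showed as z halting at 0.0818 m and the reading rising from about 9 to about 12.5 N. I then turned the cap about 51° anticlockwise and lifted it out. The highest vertical reading I saw was 12.6 N, with about 7 N sideways at the same time, though force was only reported at the end of each move.
- **Setting down:** Contact came at the predicted height, with the force reading swinging by about 2 N. I opened the fingers and backed off.
- **Last checks:** The final pictures show the cap flat and clear of the upright pot. The tray and the other things look unmoved, and the residual force after release was about 0.6 N, which is noise. These were checks by eye; I did not measure the cap's final position or tilt.
- **Disagreement:** The shut fingertips appeared about 38 mm higher than the reported TCP, in both the wrist and scene cameras. My first close therefore missed above the bar without touching anything. I went lower by camera and force, and the grasp held from then on.

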